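# Index the jar carousel and hold the feed gate at its marker

### The job

On the feeder, turn the jar carousel one click, whichever way it takes, so that the tall jar comes to stand over the chute (the place nearest the gate handle), with the spring-loaded gate still shut. Then pull the gate's upright handle out, against its spring, until it is level with the marker clip beside it, and keep it there: finish while still holding it, do not let go. Leave the jars standing in the carousel and do not disturb the dish, the hide and the big jar around the feeder.

Things in the scene. Friction and masses are not known exactly. Their poses are not given: they have to be found in the camera images.
- carousel (a joint): Angle of the feeder's round carousel (aluminium disc, 172 mm across, top 60 mm above the table), rad: 0 at the start, positive counter-clockwise from above. Click seats at -1.047, 0, +1.047, stops at +-1.25. Up to 0.15 N m resists between seats; past half-way it snaps on. Three jars stand in ring holders 12 mm high, centres 62 mm from the axis, 60 degrees apart
- knob_mid (a point): Where to grip the carousel, on its axis, 180 mm above the table: the black turning bar on top of the centre post. Bar 56 mm long, 16 mm thick, from 152 to 202 mm above the table, higher than all the jars. Turns with the carousel: x along the bar's length, y across its thickness, z up; at the start x and y are the feeder's
- chute (a point): Point on the chute's vertical centre line, 60 mm above the table, 62 mm from the carousel's axis on the side of the gate handle. Does not turn with the carousel. Its -x axis is the direction in which the gate pulls out (away from the carousel)
- tall_jar_mid (a point): Centre, half-way up, of the tall glass jar with grey twist cap: 36 mm across, 80 mm high, standing on the carousel disc (top at 140 mm above the table). To be brought over the chute
- short_jar_mid (a point): Centre of a short glass jar with grey cap, 36 mm across, 50 mm high, in the carousel holder on the other side of the chute. Not to be brought over the chute, not to be tipped
- front_jar_mid (a point): Centre of another short jar like it, 36 mm across, 50 mm high, which stands over the chute at the start. Not to be tipped
- gate (a joint): How far the gate is pulled out, m: 0 shut, 0.060 fully out; level with the marker somewhere between 0.022 and 0.046. It slides level, straight away from the carousel. A spring pulls it shut: 4 N when shut and 100 N/m more as it comes out (8 N at 0.040)
- handle_mid (a point): Point to grip on the gate's upright black handle, 105 mm above the table, on its centre line. Handle: 14 mm thick along the pull direction, 30 mm wide across it, from 48 to 133 mm above the table. Axes those of the feeder: -x is the direction to pull, y across. Rails beside the gate reach 52 mm above the table
- mark (a point): Steel blade on the grey marker clip fixed beside the gate's track, 4 mm thick along the pull direction, top at 63 mm above the table, 50 mm to the -y side of the gate's centre line, 22 to 46 mm out from the shut handle. Axes those of the feeder. The handle is level with it when both points have the same place along x
- dish_a: Bystander: white ceramic dish, 110 mm across, 35 mm high, origin at the centre of its underside; to be left alone. On the +y side of the feeder
- hide: Bystander: grey plastic reptile hide, a box arch 120 x 110 x 78 mm, origin under its centre; to be left alone. On the -y side of the feeder
- big_jar: Bystander: clear glass jar with steel twist cap, 72 mm across, 100 mm high, origin at the centre of its underside; to be left alone. On the +y side of the feeder, towards the robot
Things that resemble listed ones, but are neither listed nor needed, are in the scene too. What is shaped like the part that bears front_jar_mid but blue is not meant.

How it is judged:
By the outcome, as a careful person would: the job done as asked, in the order asked, and still so for the second after the job is handed in, while the arm keeps its last pose, push and grip.
It also fails if it takes over 51 s, if anything falls off the work surface, if the arm or the gripper's body presses on something with over 40 N, if the wrist force passes 120 N, or if a joint passes its speed limit or range.

### The arm

A 6-joint arm with a two-finger parallel gripper is mounted at the origin on the work surface. World frame = base frame: x ahead of the robot, y to its left, z up, the work surface at z = 0. Lengths are in m, angles in rad, forces in N, time in s.
With the tool pointing down it reaches from about 0.25 to 0.725 m from the base axis. Payload 4 kg.
Tool frame: the origin (TCP) lies on the centre line of the jaws, within the pads' length; the fingertips stand 17 mm ahead of it and the grasp point (between the pads) lies 2 mm behind it; z points along the fingers, y is the line along which they close (so a half turn about z gives the same grasp; the last joint's range is limited). The gripper opens to 85 mm and grips with 20 to 120 N. Pads are 22 mm wide; open, the fingers measure 114 mm over their backs; the gripper's body (76 mm by 85 mm) begins 54 mm behind the grasp point. The pads swing forward as they close: fully open they stand 13 mm farther back than shut.
Start: joints at [-1.109, 0.241, 0.005, 1.335, 0, 1.571], TCP at [0.223, -0.448, 0.214] pointing down, gripper open.
Joint ranges: [-2.72, 2.72], [-1.05, 1.87], [-1.09, 1.28], [-1.99, 2.15], [-1.42, 1.44], [-3.14, 3.14]. Speed limits (rad/s): [2.79, 2.79, 3.14, 3.14, 3.14, 3.14].

### API

Orientations are given as a unit quaternion [x, y, z, w].
In Python, from workcell import bot, camera, get_calibration gives the robot as it stands.
- The arm moves only by the tool apply_moves, never from a script. Its argument "steps" is a list of rows, each a list of 3 entries, a list of its own where there are three numbers: the shift along the tool's x, y, z as a fraction of full scale, then the turn, a rotation vector about the tool's x, y, z as a fraction of full scale, then the opening, from 0 (shut) to 1 (fully open). A call has exactly 8 rows; each row shifts and turns the commanded pose from where the row before left it, along the tool's axes as they then stand; what a row does not reach is not made up. Full scale, the value 1, is 20 cm for a shift and pi rad for a turn. A row lasts 1/12 s, in which the tool goes at most 41.7 mm and 7.16 degrees, less where a joint would pass 70% of its speed; a pose out of reach is approached as far as the arm can. A call with a number of a shift or a turn outside -1 to 1 is refused whole. A call with a gripper value outside its range is refused whole. The fingers move at their own pace and stop on an object; the grip force is fixed at half the most. Time passes only in rows, so rows that do not move let the fingers close, or fill a call up. It gives the time, the measured TCP pose, the force, the opening and the grip force at its end, in the units of the state.
- bot.get_obs(): the state, without advancing time (a new reading comes with each control period).
- camera(name): name is "scene" or "top" or "wrist"; returns (picture, depth): 384x512x3 uint8, red, green, blue; 384x512 float32, m along the optical axis (not along the pixel's ray), 0 where there is no reading.
- get_calibration(name): a dict with "fov_y" (degrees; the focal length in pixels is half the picture's height over the tangent of half this angle, whatever the lens; pixels are square), "cx", "cy" (the principal point, pixels), "rvec" (rotation vector, rad) and "tvec" (3), from world to camera coordinates, as OpenCV has them. Camera axes: x right, y down, z forward; pixel columns grow to the right and rows downward; lengths in m; the calibration is good to about 2 mm. A picture is of the moment at which its call begins: read the wrist's pose just before it. get_calibration takes no time and is no camera call; for the wrist camera it gives the pose at the moment of the call.
- bot.job_done(): hands the job in; it is judged then, once.
The state is a dict: "clock": time; "joint_pos": joint angles; "joint_vel": joint speeds; "tau": joint torques, N m; "eef_pos": TCP position; "tool_rot": TCP orientation; "ft_force": force on the tool from outside, world axes, zero at the start; "ft_torque": the same for the moment, N m; "grip_width": finger opening in m; "grasp_force": force on a finger pad.
Only numpy, scipy, OpenCV 4.12 (cv2) and the standard library are available. Lean on these libraries where they do the work, as an engineer would, in place of code of your own. Each camera call takes 0.05 s, during which the arm holds its last target. There are 200 camera calls.

## Working session

There is one attempt and no reset: what is moved stays moved. The work goes in short steps, Python scripts to look and compute and a tool call to move; the robot and the scene stay as the last step left them, time stands still between calls to the robot, and variables do not carry over. Pictures are saved under pics/ and viewed, at most 10 in all, crops included, and the job is handed in when it is done.

Besides the shell and the picture viewer there is one more tool, called by a JSON object that holds its "method" and its "body", one argument or row to a line. apply_moves: Moves the arm, as the interface text tells. Its arguments: {"type":"object","properties":{"steps":{"type":"array"}},"required":["steps"]}

```bash
ls; mkdir -p pics; cat > h.py <<'E'
import numpy as np, cv2
from workcell import bot, camera, get_calibration
def cal(n):
    c=get_calibration(n); f=192/np.tan(np.radians(c["fov_y"])/2)
    R=cv2.Rodrigues(np.array(c["rvec"],float))[0]; return f,c["cx"],c["cy"],R,np.array(c["tvec"],float)
def cloud(n,d,k):
    f,cx,cy,R,t=k; v,u=np.mgrid[0:d.shape[0],0:d.shape[1]]
    P=np.stack([(u-cx)/f*d,(v-cy)/f*d,d],-1); W=(P-t)@R; W[d==0]=np.nan; return W
def snap(n,tag):
    k=cal(n); p,d=camera(n); cv2.imwrite(f"pics/{tag}.png",p[:,:,::-1]); W=cloud(n,d,k); np.savez(f"{tag}.npz",p=p,d=d,W=W); return p,d,W
E
python3 - <<'E'
from h import *
for n in("scene","top"):
    p,d,W=snap(n,n); print(n,get_calibration(n))
o=bot.get_obs();print(o["clock"],o["eef_pos"],o["tool_rot"],o["grip_width"])
a=cv2.imread("pics/scene.png");b=cv2.imread("pics/top.png")
cv2.imwrite("pics/both.png",cv2.resize(np.vstack([a,b]),None,fx=.78,fy=.78))
E
```

```text
pics
scene {'fov_y': 55.292203618135574, 'cx': 255.51410610126564, 'cy': 194.83414247550647, 'rvec': array([ 1.02832312,  2.60908519, -0.81939112]), 'tvec': array([ 0.35887992, -0.25494647,  1.21040064])}
top {'fov_y': 49.408553906649786, 'cx': 257.8270212937473, 'cy': 193.0986771884936, 'rvec': array([ 2.2115122 , -2.15884064,  0.06711835]), 'tvec': array([0.05436041, 0.57982554, 1.06462396])}
0.1 [ 0.22250109 -0.44710637  0.21290814] [ 9.73462667e-01  2.28843970e-01 -2.13297266e-04 -9.09933611e-04] 0.08564572082599525
```

View pics/top.png

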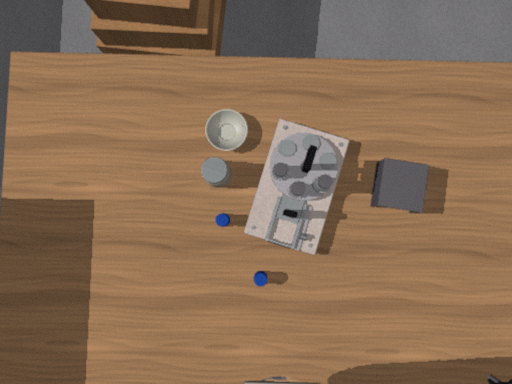

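View pics/scene.png

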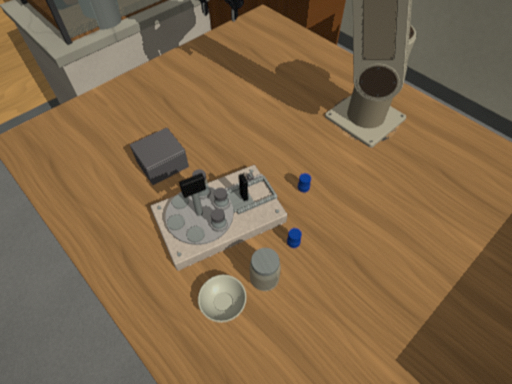

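The top view shows the feeder with its bar at (309,158), handle at (290,213) and jars at (280,171), (298,189) and (324,183). The dish is at (227,130), the big jar at (216,172) and the hide at (400,185). Blue look-alike jars stand at (223,220) and (261,279), off the feeder. Next I'll measure and take a close crop.

```bash
python3 - <<'E'
from h import *
z=np.load("top.npz");W=z["W"];p=z["p"]
for n,(u,v) in dict(bar=(309,158),handle=(290,213),jA=(280,171),jB=(298,189),jC=(324,183),jC2=(321,187),base1=(283,126),base2=(345,140),base3=(315,249),base4=(250,233),mark=(303,236),m2=(309,209),dish=(227,130),big=(216,172),hide=(400,185)).items(): print(n,np.round(np.nanmedian(W[v-1:v+2,u-1:u+2].reshape(-1,3),0),3))
c=p[115:260,235:360,::-1]; c=cv2.resize(c,None,fx=4,fy=4,interpolation=cv2.INTER_CUBIC)
s=np.load("scene.npz")["p"][160:270,140:295,::-1]; s=cv2.resize(s,None,fx=4,fy=4,interpolation=cv2.INTER_CUBIC)
s=cv2.resize(s,(300,213));cv2.imwrite("pics/c1.png",c)
# bar: z 0.185..0.215 ; handle 0.12..0.14
reg=np.zeros(W.shape[:2],bool);reg[110:260,235:360]=1
for n,lo,hi in(("bar",.185,.22),("z125-150",.122,.15),("z100-118",.1,.118)):
    m=reg&(W[...,2]>lo)&(W[...,2]<hi); k,l,st,ce=cv2.connectedComponentsWithStats(m.astype(np.uint8))
    for i in range(1,k):
        if st[i,4]>4:
            q=W[l==i]; C=cv2.minAreaRect((q[:,:2]*1000).astype(np.float32)); print(n,st[i,4],np.round(ce[i]),np.round(q.mean(0),3),C)
E
```

```text
bar [ 0.645 -0.042  0.201]
handle [ 0.526 -0.008  0.134]
jA [0.626 0.016 0.11 ]
jB [ 0.584 -0.027  0.113]
jC [ 0.597 -0.085  0.139]
jC2 [ 0.588 -0.079  0.137]
base1 [0.751 0.008 0.042]
base2 [ 0.719 -0.152  0.04 ]
base3 [ 0.439 -0.079  0.041]
base4 [0.475 0.086 0.039]
mark [ 0.472 -0.046  0.061]
m2 [ 0.539 -0.062  0.045]
dish [0.746 0.154 0.007]
big [0.621 0.17  0.101]
hide [ 0.603 -0.281  0.077]
bar 200 [309. 158.] [ 0.645 -0.043  0.201] ((645.6558837890625, -43.28472137451172), (16.167280197143555, 55.75501251220703), 74.10230255126953)
z125-150 170 [324. 182.] [ 0.601 -0.085  0.14 ] ((600.9639282226562, -85.47191619873047), (30.522785186767578, 31.317005157470703), 0.4626248776912689)
z125-150 77 [290. 213.] [ 0.526 -0.009  0.132] ((525.9180297851562, -8.660280227661133), (29.316789627075195, 13.849960327148438), 73.94718933105469)
z100-118 153 [280. 169.] [0.63  0.017 0.11 ] ((630.2011108398438, 17.35976791381836), (31.185897827148438, 31.418006896972656), 88.8183364868164)
z100-118 35 [319. 185.] [ 0.594 -0.077  0.11 ] ((595.6439208984375, -78.03160095214844), (34.25175857543945, 15.183075904846191), 34.95982360839844)
z100-118 153 [297. 188.] [ 0.586 -0.026  0.11 ] ((585.702392578125, -26.397750854492188), (31.333345413208008, 31.101945877075195), 1.3444571495056152)
```

View pics/c1.png

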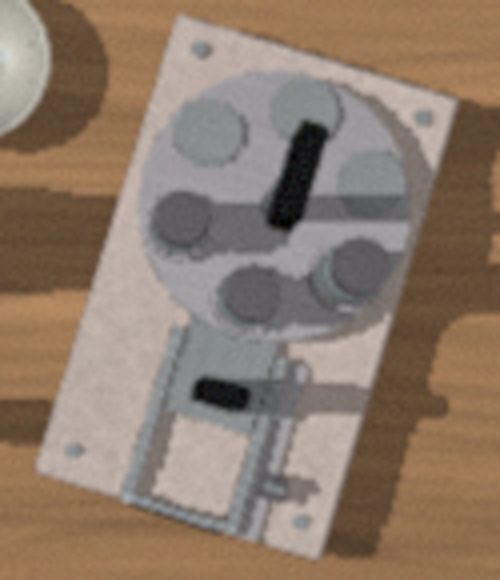

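Identified: tall jar at pixel (324,182), top 0.140 ✓. The front jar is at (297,188) and the short jar at (280,169), tops 0.110 ✓. The bar is centred at (0.6457,-0.043), the handle at (0.526,-0.0087), and the feeder's yaw is -16°. The marker blade is near (304,237), about 41 mm out. The tall jar needs a clockwise click (-1.047). First move: rise and test which way the wrist turns.

{"method": "apply_moves", "body": {
  "steps": [
    [[0,0,-0.15],[0,0,0],1],
    [[0,0,-0.15],[0,0,0],1],
    [[0,0,0],[0,0,-0.039],1],
    [[0,0,0],[0,0,-0.039],1],
    [[0,0,0],[0,0,-0.039],1],
    [[0,0,0],[0,0,-0.039],1],
    [[0,0,0],[0,0,0],1],
    [[0,0,0],[0,0,0],1]
  ]
}}

```text
clock: 0.77
eef_pos: [0.2227, -0.4474, 0.2733]
tool_rot: [0.89, 0.457, 0.0, -0.0]
ft_force: [0.3, -0.4, -0.9]
grip_width: 0.0855
grasp_force: 0.0
```

```bash
cat >> h.py <<'E'
from scipy.spatial.transform import Rotation as Ro
def go(target,yaw):
    o=bot.get_obs(); R=Ro.from_quat(o["tool_rot"]); p=np.array(o["eef_pos"])
    print("t",round(o["clock"],2),"p",p.round(4),"j",np.round(o["joint_pos"],3),"w",round(o["grip_width"],4),"f",np.round(o["ft_force"],1),"g",o["grasp_force"])
    y=np.radians(yaw); G=Ro.from_matrix(np.array([[np.cos(y),np.sin(y),0],[np.sin(y),-np.cos(y),0],[0,0,-1]]))
    rv=(R.inv()*G).as_rotvec()
    x=R.as_matrix()[:,0]
    print("yaw",np.degrees(np.arctan2(x[1],x[0])).round(2),"turn units",(rv/np.pi).round(4))
    d=np.array(target)-p
    print("shift now",(R.inv().apply(d)/.2).round(3),"shift after turn",(G.inv().apply(d)/.2).round(3))
E
python3 -c "
from h import *
go([.6457,-.043,.27],164)"
```

```text
t 0.77 p [ 0.2227 -0.4474  0.2733] j [-1.109  0.224  0.137  1.485 -0.     1.084] w 0.0855 f [ 0.3 -0.4 -0.9] g 0.0
yaw 54.36 turn units [-0.000e+00 -3.000e-04 -6.091e-01]
shift now [2.876 0.541 0.017] shift after turn [-1.476  2.527  0.016]
```

{"method": "apply_moves", "body": {
  "steps": [
    [[0,0,0],[0,0,-0.038],1],
    [[0,0,0],[0,0,-0.038],1],
    [[0,0,0],[0,0,-0.038],1],
    [[0,0,0],[0,0,-0.038],1],
    [[0,0,0],[0,0,-0.038],1],
    [[0,0,0],[0,0,-0.038],1],
    [[0,0,0],[0,0,-0.038],1],
    [[0,0,0],[0,0,-0.038],1]
  ]
}}

```text
clock: 1.43
eef_pos: [0.2227, -0.4475, 0.2734]
tool_rot: [0.578, 0.816, 0.0, -0.0]
ft_force: [0.4, 0.1, 0.5]
grip_width: 0.0853
grasp_force: 0.0
```

{"method": "apply_moves", "body": {
  "steps": [
    [[0,0,0],[0,0,-0.038],1],
    [[0,0,0],[0,0,-0.038],1],
    [[0,0,0],[0,0,-0.038],1],
    [[0,0,0],[0,0,-0.038],1],
    [[0,0,0],[0,0,-0.038],1],
    [[0,0,0],[0,0,-0.038],1],
    [[0,0,0],[0,0,-0.038],1],
    [[0,0,0],[0,0,-0.038],1]
  ]
}}

```text
clock: 2.1
eef_pos: [0.2227, -0.4475, 0.2734]
tool_rot: [0.138, 0.99, 0.0, -0.0]
ft_force: [-0.3, -0.7, -0.8]
grip_width: 0.0857
grasp_force: 0.0
```

{"method": "apply_moves", "body": {
  "steps": [
    [[-0.07,0.12,0],[0,0,0],1],
    [[-0.07,0.12,0],[0,0,0],1],
    [[-0.07,0.12,0],[0,0,0],1],
    [[-0.07,0.12,0],[0,0,0],1],
    [[-0.07,0.12,0],[0,0,0],1],
    [[-0.07,0.12,0],[0,0,0],1],
    [[-0.07,0.12,0],[0,0,0],1],
    [[-0.07,0.12,0],[0,0,0],1]
  ]
}}

```text
clock: 2.77
eef_pos: [0.3841, -0.2929, 0.2736]
tool_rot: [0.141, 0.99, 0.0, -0.0]
ft_force: [0.0, -0.2, 0.6]
grip_width: 0.0851
grasp_force: 0.0
```

{"method": "apply_moves", "body": {
  "steps": [
    [[-0.07,0.12,0],[0,0,0],1],
    [[-0.07,0.12,0],[0,0,0],1],
    [[-0.07,0.12,0],[0,0,0],1],
    [[-0.07,0.12,0],[0,0,0],1],
    [[-0.07,0.12,0],[0,0,0],1],
    [[-0.07,0.12,0],[0,0,0],1],
    [[-0.07,0.12,0],[0,0,0],1],
    [[-0.07,0.12,0],[0,0,0],1]
  ]
}}

```text
clock: 3.43
eef_pos: [0.5448, -0.1392, 0.2734]
tool_rot: [0.141, 0.99, 0.0, -0.0]
ft_force: [0.9, 0.2, 0.5]
grip_width: 0.0855
grasp_force: 0.0
```

```bash
python3 -c "
from h import *
go([.6457,-.043,.27],164)"
```

```text
t 3.43 p [ 0.5448 -0.1392  0.2734] j [-0.25   0.354  0.315  1.532 -0.     0.032] w 0.0855 f [0.9 0.2 0.5] g 0.0
yaw 163.81 turn units [-0.     -0.0002 -0.0011]
shift now [-0.35   0.603  0.017] shift after turn [-0.352  0.602  0.017]
```

{"method": "apply_moves", "body": {
  "steps": [
    [[-0.07,0.12,0],[0,0,0],1],
    [[-0.07,0.12,0],[0,0,0],1],
    [[-0.07,0.12,0],[0,0,0],1],
    [[-0.07,0.12,0],[0,0,0],1],
    [[-0.07,0.12,0],[0,0,0],1],
    [[0,0,0],[0,0,0],1],
    [[0,0,0],[0,0,0],1],
    [[0,0,0],[0,0,0],1]
  ]
}}

```text
clock: 4.1
eef_pos: [0.6441, -0.0445, 0.273]
tool_rot: [0.14, 0.99, -0.0, -0.001]
ft_force: [-0.4, -0.6, -0.1]
grip_width: 0.0854
grasp_force: 0.0
```

```bash
python3 -c "
from h import *
p,d,W=snap('wrist','w1')
m=(W[...,2]>.18)&(W[...,2]<.215)&(np.hypot(W[...,0]-.645,W[...,1]+.043)<.05)&(p.max(2)<90)
q=W[m];print(len(q),q.mean(0),cv2.minAreaRect((q[:,:2]*1000).astype(np.float32)))
go([.6457,-.043,.178],164)"
```

```text
1127 [ 0.64249497 -0.04290223  0.20095272] ((645.0540161132812, -43.74198913574219), (15.026147842407227, 54.34497833251953), 73.87081909179688)
t 4.15 p [ 0.6439 -0.045   0.2736] j [-0.07   0.545  0.61   1.637 -0.     0.212] w 0.0854 f [ 0.1 -0.5  0.1] g 0.0
yaw 163.88 turn units [-0.0002 -0.0002 -0.0007]
shift now [-0.006  0.012  0.478] shift after turn [-0.006  0.012  0.478]
```

View pics/w1.png

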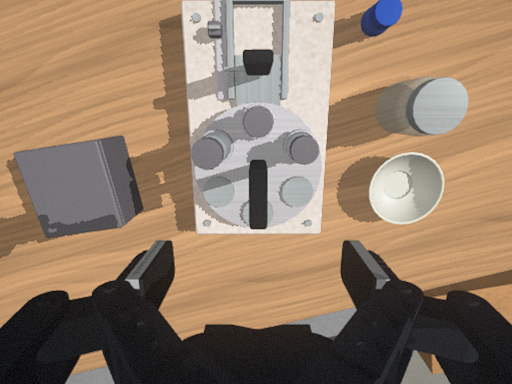

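The wrist view shows the bar at (258,195) lined up between the jaws. The marker clip is at (215,30), the handle at (258,62), the tall jar at (210,152), and blue jar at (382,16) is off the feeder. Descend and close.

{"method": "apply_moves", "body": {
  "steps": [
    [[-0.005,0.008,0.1],[0,0,0],1],
    [[0,0,0.1],[0,0,0],1],
    [[0,0,0.1],[0,0,0],1],
    [[0,0,0.1],[0,0,0],1],
    [[0,0,0.075],[0,0,0],1],
    [[0,0,0],[0,0,0],0],
    [[0,0,0],[0,0,0],0],
    [[0,0,0],[0,0,0],0]
  ]
}}

```text
clock: 4.82
eef_pos: [0.6462, -0.0439, 0.1805]
tool_rot: [0.14, 0.99, 0.0, 0.001]
ft_force: [0.3, 0.9, -0.5]
grip_width: 0.0516
grasp_force: 0.0
```

{"method": "apply_moves", "body": {
  "steps": [
    [[0,0,0],[0,0,0],0],
    [[0,0,0],[0,0,0],0],
    [[0,0,0],[0,0,0],0],
    [[0,0,0],[0,0,0],0],
    [[0,0,0],[0,0,0],0],
    [[0,0,0],[0,0,0],0],
    [[0,0,0],[0,0,0],0],
    [[0,0,0],[0,0,0],0]
  ]
}}

```text
clock: 5.48
eef_pos: [0.6462, -0.0446, 0.1805]
tool_rot: [0.14, 0.99, -0.001, 0.001]
ft_force: [-2.3, -3.5, 5.8]
grip_width: 0.0134
grasp_force: 58.7
```

```bash
python3 - <<'E'
from h import *
go([.6457,-.043,.178],164)
ax=np.array([.6455,-.0435]);ex=np.array([np.cos(np.radians(-16.05)),np.sin(np.radians(-16.05))]);ey=np.array([-ex[1],ex[0]])
for n in("top","w1"):
    z=np.load(n+".npz");W=z["W"];D=W[...,:2]-ax;X=D@ex;Y=D@ey;Z=W[...,2]
    for nm,m in(("handle",(Z>.122)&(Z<.14)&(abs(Y)<.03)&(X<-.1)),("mark",(Z>.054)&(Z<.07)&(abs(Y+.05)<.02)&(X<-.135)&(X>-.19))):
        print(n,nm,m.sum(),"X",np.percentile(X[m],[0,10,50,90,100]).round(4),"Y",np.percentile(Y[m],[0,10,50,90,100]).round(4),"Z",np.median(Z[m]).round(4))
        if nm=="mark":
            print(np.c_[X[m],Y[m],Z[m]].round(4)[:40].tolist())
E
```

```text
t 5.48 p [ 0.6462 -0.0446  0.1805] j [-0.068  0.554  0.387  1.401 -0.003  0.213] w 0.0134 f [-2.3 -3.5  5.8] g 58.65370273590088
yaw 163.92 turn units [-0.0006  0.0009 -0.0004]
shift now [0.005 0.007 0.012] shift after turn [0.005 0.007 0.012]
top handle 77 X [-0.1315 -0.1303 -0.1249 -0.1192 -0.1176] Y [-0.0142 -0.0109  0.0003  0.0121  0.0151] Z 0.1322
top mark 48 X [-0.1896 -0.1759 -0.1694 -0.162  -0.1478] Y [-0.0591 -0.0572 -0.0505 -0.0354 -0.0337] Z 0.0582
[[-0.1478, -0.0354, 0.0559], [-0.1588, -0.0337, 0.0545], [-0.163, -0.0449, 0.0592], [-0.1622, -0.0476, 0.0566], [-0.1615, -0.0499, 0.0565], [-0.1607, -0.0525, 0.0544], [-0.1653, -0.0459, 0.0571], [-0.1646, -0.0482, 0.0578], [-0.1638, -0.0504, 0.0594], [-0.1631, -0.0532, 0.0555], [-0.1624, -0.0551, 0.0595], [-0.1616, -0.0579, 0.0555], [-0.1715, -0.035, 0.0541], [-0.1684, -0.0438, 0.0607], [-0.1677, -0.0463, 0.0598], [-0.1669, -0.0483, 0.0628], [-0.1662, -0.0509, 0.0607], [-0.1655, -0.0539, 0.0556], [-0.1647, -0.0558, 0.0598], [-0.164, -0.0582, 0.059], [-0.1738, -0.0357, 0.0545], [-0.1708, -0.0446, 0.0603], [-0.17, -0.0466, 0.0641
[... 1100 characters left out ...]
0.0581], [-0.175, -0.0527, 0.0564], [-0.1746, -0.0513, 0.0578], [-0.1745, -0.0501, 0.0581], [-0.1744, -0.0488, 0.0586], [-0.1748, -0.0478, 0.0573], [-0.175, -0.0467, 0.0565], [-0.175, -0.0456, 0.0563], [-0.1749, -0.0444, 0.0567], [-0.1738, -0.0585, 0.0571], [-0.1738, -0.0574, 0.0569], [-0.1734, -0.056, 0.0584], [-0.1734, -0.0548, 0.0585], [-0.1736, -0.0537, 0.0578], [-0.1736, -0.0525, 0.0578], [-0.1735, -0.0513, 0.0582], [-0.1734, -0.0501, 0.0583], [-0.1737, -0.049, 0.0574], [-0.1735, -0.0478, 0.0579], [-0.1736, -0.0466, 0.0576], [-0.1739, -0.0456, 0.0564], [-0.1734, -0.0442, 0.0584], [-0.1729, -0.0587, 0.0565], [-0.172, -0.057, 0.0597], [-0.1724, -0.056, 0.0584], [-0.1722, -0.0547, 0.0591]]
```

{"method": "apply_moves", "body": {
  "steps": [
    [[0,0,0],[0,0,0.021],0],
    [[0,0,0],[0,0,0.021],0],
    [[0,0,0],[0,0,0.021],0],
    [[0,0,0],[0,0,0.021],0],
    [[0,0,0],[0,0,0.021],0],
    [[0,0,0],[0,0,0.021],0],
    [[0,0,0],[0,0,0.021],0],
    [[0,0,0],[0,0,0.021],0]
  ]
}}

```text
clock: 6.15
eef_pos: [0.6461, -0.0447, 0.1805]
tool_rot: [0.395, 0.919, -0.001, 0.001]
ft_force: [-1.8, -4.9, 5.3]
grip_width: 0.0132
grasp_force: 58.7
```

{"method": "apply_moves", "body": {
  "steps": [
    [[0,0,0],[0,0,0.021],0],
    [[0,0,0],[0,0,0.021],0],
    [[0,0,0],[0,0,0.021],0],
    [[0,0,0],[0,0,0.021],0],
    [[0,0,0],[0,0,0.021],0],
    [[0,0,0],[0,0,0.021],0],
    [[0,0,0],[0,0,0.021],0],
    [[0,0,0],[0,0,0.019],0]
  ]
}}

```text
clock: 6.82
eef_pos: [0.646, -0.0448, 0.1805]
tool_rot: [0.618, 0.786, -0.001, 0.002]
ft_force: [-1.5, -4.1, 6.0]
grip_width: 0.0131
grasp_force: 58.7
```

```bash
python3 - <<'E'
from h import *
go([.6457,-.043,.27],104)
print(bot.get_obs()["ft_torque"])
E
```

```text
t 6.82 p [ 0.646  -0.0448  0.1805] j [-0.068  0.554  0.387  1.402 -0.003  1.266] w 0.0131 f [-1.5 -4.1  6. ] g 58.711034059524536
yaw 103.6 turn units [ 0.0003  0.001  -0.0022]
shift now [ 0.008  0.001 -0.448] shift after turn [ 0.009  0.001 -0.448]
[-0.99264249  0.62085263  0.13237178]
```

{"method": "apply_moves", "body": {
  "steps": [
    [[0,0,0],[0,0,0],0.6],
    [[0,0,0],[0,0,0],0.6],
    [[0,0,0],[0,0,0],0.6],
    [[0,0,0],[0,0,0],0.6],
    [[0,0,0],[0,0,0],0.6],
    [[0,0,0],[0,0,0],0.6],
    [[0,0,0],[0,0,0],0.6],
    [[0,0,-0.1],[0,0,0],0.6]
  ]
}}

```text
clock: 7.48
eef_pos: [0.6434, -0.0427, 0.1942]
tool_rot: [0.616, 0.787, -0.002, -0.004]
ft_force: [-0.2, -0.2, 0.0]
grip_width: 0.0509
grasp_force: 0.0
```

{"method": "apply_moves", "body": {
  "steps": [
    [[0,0,-0.15],[0,0,0],0.6],
    [[0,0,-0.15],[0,0,0],0.6],
    [[0,0,-0.05],[0,0,-0.037],0.6],
    [[0,0,0],[0,0,-0.037],0.6],
    [[0,0,0],[0,0,-0.037],0.6],
    [[0,0,0],[0,0,-0.037],0.6],
    [[0,0,0],[0,0,-0.037],0.6],
    [[0,0,0],[0,0,-0.037],0.6]
  ]
}}

```text
clock: 8.15
eef_pos: [0.6459, -0.043, 0.2687]
tool_rot: [0.308, 0.951, 0.0, -0.0]
ft_force: [-0.7, -0.7, -0.4]
grip_width: 0.0509
grasp_force: 0.0
```

{"method": "apply_moves", "body": {
  "steps": [
    [[0.1,0,0],[0,0,-0.037],0.6],
    [[0.1,0,0],[0,0,-0.037],0.6],
    [[0.1,0,0],[0,0,-0.037],0.6],
    [[0.1,0,0],[0,0,0],0.6],
    [[0.1,0,0],[0,0,0],0.6],
    [[0.1,0,0],[0,0,0],0.6],
    [[0,0,0],[0,0,0],0.6],
    [[0,0,0],[0,0,0],0.6]
  ]
}}

```text
clock: 8.82
eef_pos: [0.5358, 0.0034, 0.2694]
tool_rot: [0.141, 0.99, 0.0, 0.001]
ft_force: [0.5, 0.2, 0.3]
grip_width: 0.0513
grasp_force: 0.0
```

```bash
python3 - <<'E'
from h import *
p,d,W=snap("wrist","w2")
go([.526,-.0087,.25],164)
ax=np.array([.6455,-.0435]);ex=np.array([np.cos(np.radians(-16.05)),np.sin(np.radians(-16.05))]);ey=np.array([-ex[1],ex[0]])
D=W[...,:2]-ax;X=D@ex;Y=D@ey;Z=W[...,2]
def rp(nm,m): print(nm,m.sum(),"X",np.percentile(X[m],[0,10,50,90,100]).round(4),"Y",np.percentile(Y[m],[0,10,50,90,100]).round(4),"Z",np.median(Z[m]).round(4))
rp("handle",(Z>.125)&(Z<.14)&(abs(Y)<.03)&(X<-.1)&(X>-.16))
for z0,z1 in((.05,.056),(.056,.06),(.06,.063),(.061,.068)): rp(f"mark{z0}",(Z>z0)&(Z<z1)&(abs(Y+.05)<.012)&(X<-.14)&(X>-.19))
rp("tall top",(Z>.13)&(Z<.145)&(X>-.1))
rp("short tops",(Z>.105)&(Z<.115)&(X>-.1)&(Y>0));
r,c=np.where((Z>.05)&(Z<.07)&(abs(Y+.05)<.012)&(X<-.14)&(X>-.19));print(r.min(),r.max(),c.min(),c.max())
E
```

```text
t 8.87 p [0.5366 0.0032 0.2693] j [ 0.006  0.298  0.226  1.497 -0.     0.288] w 0.0517 f [-0.8  1.  -0.8] g 0.0
yaw 163.82 turn units [ 0.0001  0.0005 -0.001 ]
shift now [ 0.035 -0.072  0.096] shift after turn [ 0.035 -0.072  0.096]
handle 371 X [-0.1314 -0.1307 -0.1253 -0.119  -0.1171] Y [-0.0139 -0.0113  0.0003  0.0121  0.0143] Z 0.1324
mark0.05 15 X [-0.1761 -0.176  -0.1698 -0.1626 -0.1622] Y [-0.0598 -0.059  -0.0441 -0.0437 -0.0436] Z 0.0552
mark0.056 108 X [-0.1761 -0.1749 -0.1711 -0.1612 -0.161 ] Y [-0.0594 -0.0581 -0.0516 -0.0451 -0.0435] Z 0.0577
mark0.06 21 X [-0.1725 -0.1701 -0.1688 -0.1664 -0.1664] Y [-0.0558 -0.0544 -0.0505 -0.0454 -0.0441] Z 0.0622
mark0.061 44 X [-0.1702 -0.1702 -0.1683 -0.1665 -0.1664] Y [-0.0567 -0.0557 -0.0504 -0.0454 -0.0438] Z 0.0631
tall top 806 X [-0.0778 -0.0746 -0.0614 -0.0078  0.0003] Y [-0.0161 -0.0104  0.0006  0.0118  0.0164] Z 0.1398
short tops 1115 X [-0.0794 -0.0453 -0.0205  0.0374  0.0482] Y [0.0009 0.0165 0.0522 0.0646 0.0702] Z 0.11
123 135 199 212
```

View pics/w2.png

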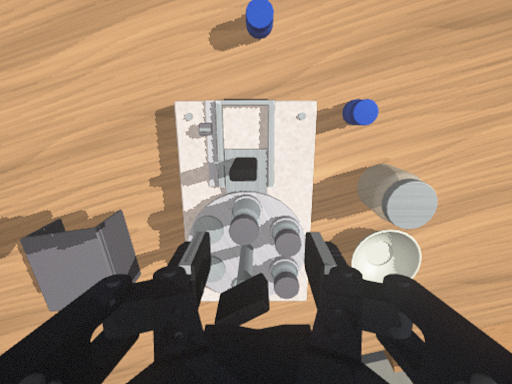

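The tall jar now stands over the chute at (245,210) and all three jars are upright. The gate is still shut with the handle at (243,168), and the marker blade at (206,129) is 44 mm out from it. Now reach for the handle.

{"method": "apply_moves", "body": {
  "steps": [
    [[0.035,-0.07,0],[0,0,-0.001],0.65],
    [[0,0,0.1],[0,0,0],0.65],
    [[0,0,0.1],[0,0,0],0.65],
    [[0,0,0.1],[0,0,0],0.65],
    [[0,0,0],[0,0,0],0.65],
    [[0,0,0],[0,0,0],0.65],
    [[0,0,0],[0,0,0],0.65],
    [[0,0,0],[0,0,0],0.65]
  ]
}}

```text
clock: 9.53
eef_pos: [0.527, -0.0085, 0.2101]
tool_rot: [0.139, 0.99, 0.0, 0.001]
ft_force: [-0.1, 0.4, 0.5]
grip_width: 0.0555
grasp_force: 0.0
```

```bash
python3 - <<'E'
from h import *
go([.526,-.0091,.103],164)
E
```

```text
t 9.53 p [ 0.527  -0.0085  0.2101] j [-0.016  0.294  0.067  1.341  0.     0.264] w 0.0555 f [-0.1  0.4  0.5] g 0.0
yaw 163.97 turn units [ 0.0002  0.0008 -0.0001]
shift now [ 0.005 -0.005  0.536] shift after turn [ 0.004 -0.004  0.536]
```

{"method": "apply_moves", "body": {
  "steps": [
    [[0.005,-0.004,0.1],[0,0,0],0.65],
    [[0,0,0.1],[0,0,0],0.65],
    [[0,0,0.1],[0,0,0],0.65],
    [[0,0,0.1],[0,0,0],0.65],
    [[0,0,0.08],[0,0,0],0.65],
    [[0,0,0.055],[0,0,0],0.65],
    [[0,0,0],[0,0,0],0.65],
    [[0,0,0],[0,0,0],0]
  ]
}}

```text
clock: 10.2
eef_pos: [0.525, -0.0089, 0.1024]
tool_rot: [0.139, 0.99, 0.0, 0.0]
ft_force: [0.1, 0.1, 0.0]
grip_width: 0.0451
grasp_force: 0.0
```

{"method": "apply_moves", "body": {
  "steps": [
    [[0,0,0],[0,0,0],0],
    [[0,0,0],[0,0,0],0],
    [[0,0,0],[0,0,0],0],
    [[0,0,0],[0,0,0],0],
    [[0,0,0],[0,0,0],0],
    [[0,0,0],[0,0,0],0],
    [[0,0,0],[0,0,0],0],
    [[0,0,0],[0,0,0],0]
  ]
}}

```text
clock: 10.87
eef_pos: [0.5256, -0.0099, 0.1037]
tool_rot: [0.14, 0.99, -0.001, 0.002]
ft_force: [-2.0, -3.3, 6.1]
grip_width: 0.0281
grasp_force: 59.8
```

```bash
python3 - <<'E'
from h import *
go([.526,-.0091,.103],164)
E
```

```text
t 10.87 p [ 0.5256 -0.0099  0.1037] j [-0.018  0.362 -0.125  1.081 -0.002  0.263] w 0.0281 f [-2.  -3.3  6.1] g 59.83285903930664
yaw 163.94 turn units [-0.0003  0.0012 -0.0004]
shift now [-0.001  0.005  0.004] shift after turn [-0.001  0.005  0.004]
```

{"method": "apply_moves", "body": {
  "steps": [
    [[0.03,0,0],[0,0,0],0],
    [[0.03,0,0],[0,0,0],0],
    [[0.03,0,0],[0,0,0],0],
    [[0.03,0,0],[0,0,0],0],
    [[0.03,0,0],[0,0,0],0],
    [[0.03,0,0],[0,0,0],0],
    [[0.03,0,0],[0,0,0],0],
    [[0.01,0,0],[0,0,0],0]
  ]
}}

```text
clock: 11.53
eef_pos: [0.4861, 0.0014, 0.1038]
tool_rot: [0.14, 0.99, -0.001, 0.005]
ft_force: [7.3, -7.4, -1.6]
grip_width: 0.0281
grasp_force: 59.3
```

{"method": "apply_moves", "body": {
  "steps": [
    [[0,0,0],[0,0,0],0],
    [[0,0,0],[0,0,0],0],
    [[0,0,0],[0,0,0],0],
    [[0,0,0],[0,0,0],0],
    [[0,0,0],[0,0,0],0],
    [[0,0,0],[0,0,0],0],
    [[0,0,0],[0,0,0],0],
    [[0,0,0],[0,0,0],0]
  ]
}}

```text
clock: 12.2
eef_pos: [0.4867, 0.0013, 0.1037]
tool_rot: [0.14, 0.99, -0.001, 0.005]
ft_force: [6.9, -6.7, 0.2]
grip_width: 0.0283
grasp_force: 59.4
```

```bash
python3 - <<'E'
from h import *
go([.526,-.0091,.103],164)
o=bot.get_obs()
ax=np.array([.6455,-.0435]);ex=np.array([np.cos(np.radians(-16.05)),np.sin(np.radians(-16.05))]);ey=np.array([-ex[1],ex[0]])
print("travel",-(np.array(o["eef_pos"])[:2]-[.5256,-.0099])@ex)
ims=[]
for n in("wrist","top","scene"):
    p,d,W=snap(n,n+"3");D=W[...,:2]-ax;X=D@ex;Y=D@ey;Z=W[...,2]
    def rp(nm,m):
        if m.sum():print(n,nm,m.sum(),"X",np.percentile(X[m],[0,10,50,90,100]).round(4),"Y",np.percentile(Y[m],[0,50,100]).round(4),"Z",np.median(Z[m]).round(4))
    dk=p.max(2)<80
    rp("handle",(Z>.06)&(Z<.136)&(abs(Y)<.017)&(X<-.13)&(X>-.2)&dk)
    rp("mark",(Z>.0605)&(Z<.068)&(abs(Y+.05)<.012)&(X<-.14)&(X>-.19))
    rp("marklow",(Z>.055)&(Z<.068)&(abs(Y+.05)<.012)&(X<-.14)&(X>-.19))
w=cv2.imread("pics/wrist3.png");s=cv2.imread("pics/scene3.png")[140:270,120:320]
s=cv2.resize(s,(460,299),interpolation=cv2.INTER_CUBIC);w=cv2.resize(w[:260],(460,234))
cv2.imwrite("pics/m3.png",np.vstack([w,s]))
E
```

```text
t 12.2 p [0.4867 0.0013 0.1037] j [ 0.005  0.286 -0.235  1.041 -0.004  0.286] w 0.0283 f [ 6.9 -6.7  0.2] g 59.4441032409668
yaw 163.9 turn units [-0.0004  0.0033 -0.0005]
shift now [-0.203  0.005  0.006] shift after turn [-0.203  0.004  0.004]
travel 0.04048174572238633
wrist handle 3285 X [-0.177  -0.1721 -0.1715 -0.1632 -0.1549] Y [-0.0158 -0.0003  0.0155] Z 0.1244
wrist mark 111 X [-0.1711 -0.1705 -0.1691 -0.1672 -0.1665] Y [-0.0581 -0.0505 -0.0439] Z 0.0629
wrist marklow 439 X [-0.1766 -0.1752 -0.1701 -0.1628 -0.1607] Y [-0.06   -0.0505 -0.0381] Z 0.0581
scene handle 154 X [-0.1699 -0.167  -0.1594 -0.1584 -0.1551] Y [-0.0161  0.0046  0.0156] Z 0.097
scene mark 12 X [-0.176  -0.1721 -0.169  -0.1665 -0.1631] Y [-0.0584 -0.0523 -0.0445] Z 0.0629
scene marklow 32 X [-0.176  -0.1747 -0.1673 -0.1631 -0.1616] Y [-0.0595 -0.0516 -0.0408] Z 0.0593
```

View pics/m3.png

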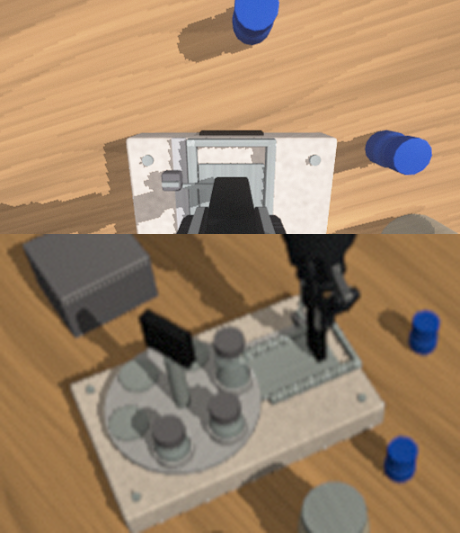

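The handle is held and about 40.5 mm out. Its front face is at -0.172, so its centre is at -0.1647, and the blade is at -0.1688: about 4 mm left. All jars are standing with the tall one over the chute.

{"method": "apply_moves", "body": {
  "steps": [
    [[0.01,0,0],[0,0,0],0],
    [[0.011,0,0],[0,0,0],0],
    [[0,0,0],[0,0,0],0],
    [[0,0,0],[0,0,0],0],
    [[0,0,0],[0,0,0],0],
    [[0,0,0],[0,0,0],0],
    [[0,0,0],[0,0,0],0],
    [[0,0,0],[0,0,0],0]
  ]
}}

```text
clock: 13.02
eef_pos: [0.4828, 0.0024, 0.1038]
tool_rot: [0.14, 0.99, -0.001, 0.005]
ft_force: [6.5, -6.9, -1.0]
grip_width: 0.0281
grasp_force: 59.5
```

```bash
python3 - <<'E'
from h import *
o=bot.get_obs()
ax=np.array([.6455,-.0435]);ex=np.array([np.cos(np.radians(-16.05)),np.sin(np.radians(-16.05))]);ey=np.array([-ex[1],ex[0]])
print("travel",-(np.array(o["eef_pos"])[:2]-[.5256,-.0099])@ex)
H=[];M=[];B=[]
for i in range(3):
    p,d,W=snap("wrist","w4");D=W[...,:2]-ax;X=D@ex;Y=D@ey;Z=W[...,2];dk=p.max(2)<80
    f=(Z>.07)&(Z<.125)&(abs(Y)<.013)&(X<-.13)&(X>-.2)&dk
    H.append([np.median(X[f&(Z<.09)]),np.median(X[f&(Z>=.09)])])
    m=(Z>.061)&(Z<.068)&(abs(Y+.05)<.012)&(X<-.14)&(X>-.19); M.append((np.percentile(X[m],3)+np.percentile(X[m],97))/2)
    m=(Z>.055)&(Z<.068)&(abs(Y+.05)<.012)&(X<-.14)&(X>-.19); B.append((np.percentile(X[m],1)+np.percentile(X[m],99))/2)
print("face",H,"blade",M,"clip",B)
go([.526,-.0091,.103],164)
E
```

```text
travel 0.04451249430284781
face [[np.float64(-0.17578759008818576), np.float64(-0.17583406967518034)], [np.float64(-0.17576400114460847), np.float64(-0.17581058101673067)], [np.float64(-0.17576270638600272), np.float64(-0.17583713933572725)]] blade [np.float64(-0.16890688545236077), np.float64(-0.16886396704722714), np.float64(-0.16887578012490284)] clip [np.float64(-0.16866362768498988), np.float64(-0.16850106702055603), np.float64(-0.16851376689788097)]
t 13.17 p [0.4828 0.0024 0.1038] j [ 0.008  0.279 -0.245  1.038 -0.004  0.289] w 0.0282 f [ 6.1 -6.8 -0.9] g 59.46212410926819
yaw 163.9 turn units [-0.0005  0.0033 -0.0006]
shift now [-0.223  0.005  0.006] shift after turn [-0.223  0.004  0.004]
```

The handle's centre is at -0.1688 and the blade at -0.1688, so they are level. Handing in while still holding.

```bash
python3 -c "
from h import *
print(bot.job_done())"
```

```text
the job is handed in; nothing more can be done
None
```

The carousel is turned one click clockwise with the tall jar over the chute. I then pulled the gate out about 44.5 mm, level with the marker to within my measurement, and handed the job in at about 13 s while still holding the handle.

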